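# Make up the pearl-gluing kit and the ring-finishing kit

### The arm

A 7-joint arm with a two-finger parallel gripper is mounted at the origin on a cart in front of the work surface, level with it; the furniture and walls round the work are solid. World frame = base frame: x ahead of the robot, y to its left, z up, the work surface at z = 0. Lengths are in m, angles in rad, forces in N, time in s.
With the tool pointing down it reaches from about 0.4 to 0.85 m from the base axis. Payload 4.5 kg.
Tool frame: the origin (TCP) lies on the centre line of the jaws, within the pads' length; the fingertips stand 17 mm ahead of it and the grasp point (between the pads) lies 2 mm behind it (r.tip_reach is the distance from the TCP to the fingertips, in m); z points along the fingers, y is the line along which they close (so a half turn about z gives the same grasp; the last joint's range is limited). The gripper opens to 88 mm and grips with 3 to 60 N. Pads are 18 mm wide; open, the fingers measure 123 mm over their backs; the gripper's body (75 mm by 187 mm) begins 45 mm behind the grasp point.
Start: joints at [1.225, 0.689, -0.195, 1.565, 0.157, 0.902, -0.215], TCP at [0.232, -0.58, 0.219] pointing down, gripper open.
Joint ranges: [-3.01, 3.01], [-0.46, 2.08], [-1.47, 1.51], [0.13, 2.56], [-1, 4.14], [0.04, 2.09], [-2.66, 2.66]. Speed limits (rad/s): [2.57, 2.57, 3.14, 3.14, 3.14, 3.14, 3.14].

### API

Orientations are given as a unit quaternion [x, y, z, w].
In Python, from plant import r gives the robot as it stands.
- The arm moves only by the tool step_arm, never from a script. Its argument "steps" is a list of rows, each a list of 7 numbers: the shift along the tool's x, y, z in cm, then the turn, a rotation vector about the tool's x, y, z in degrees, then the gripper's target within -1 to 1 (shut at 1, half-way at 0, fully open at -1). A call has 1 to 8 rows; each row shifts and turns the commanded pose from where the row before left it, along the tool's axes as they then stand; what a row does not reach is not made up. A row lasts 1/8 s, in which the tool goes at most 62.5 mm and 10.7 degrees, less where a joint would pass 70% of its speed; a pose out of reach is approached as far as the arm can. A call with a gripper value outside its range is refused whole. The fingers move at their own pace and stop on an object; "force" is the grip in N (left out, the last holds). Time passes only in rows, so rows that do not move let the fingers close. It gives the time, the measured TCP pose, the force, the opening and the grip force at its end, in the units of the state.
- r.get_state(): the state, without advancing time (a new reading comes with each control period).
- r.snapshot(name): name is "scene" or "top" or "wrist"; returns a dict with "pixels" (480x640x3 uint8, red, green, blue), "fx", "fy", "cx", "cy" (pixels), "dist_coeffs" ([k1, k2, p1, p2, k3] as OpenCV has them; the pictures are not rectified), "cam_to_world" (4x4, takes a point from camera to world coordinates). Camera axes: x right, y down, z forward; pixel columns grow to the right and rows downward; lengths in m; the calibration is good to about 2 mm. A picture is of the moment at which its call begins. There is no depth.
- r.finish_job(): hands the job in; it is judged then, once.
The state is a dict: "clock": time; "q": joint angles; "qd": joint speeds; "joint_torque": joint torques, N m; "tool_pos": TCP position; "eef_rot": TCP orientation; "contact_force": force on the tool from outside, world axes, zero at the start; "moment": the same for the moment, N m; "opening": opening from 0.0 (shut) to 1.0 (fully open); "finger_force": force on a finger pad.
Only numpy, scipy, OpenCV 4.12 (cv2) and the standard library are available. Lean on these libraries where they do the work, as an engineer would, in place of code of your own. Each camera call takes 0.05 s, during which the arm holds its last target. There are 200 camera calls.

### The job

Make up the two bench kits from the stock on the worktop, setting each thing down in the compartment that fits it rather than dropping it. The blue-lined tray is for pearl gluing: the glue bottle stands in its square bottle cell, the white cup stands in its big square bay and the tweezers lie lengthwise and flat in its long tool bay; the red-lined tray is for ring finishing: the ring box stands in its big square bay and the green-handled needle file lies lengthwise and flat in its long tool bay. Never tip the bottle, the cup or the ring box over, and leave the tape roll and the blue screwdriver where they lie.

Things in the scene. Friction and masses are not known exactly. Their poses are not given: they have to be found in the camera images.
- blue_tray: walnut tray lined with BLUE felt, fixed, 148 x 184 mm (own x, y), walls 16 mm high; origin: centre of underside (2 mm over the worktop), z up. Long tool bay: centre x -38, y 0, inside 60 x 172, felt bed at z 10. Big square bay: centre x +32, y +50, inside 72 x 72, floor z 4. Square bottle cell: centre x +45, y -63, inside 46 x 46, floor z 4. Dividers 4 thick, top z 14.5
- red_tray: the same tray lined with dark RED felt: same size, origin, axes and compartments as the blue-lined one (all in its own frame). In both, the bay of brass jump rings (centre x +32, y -13) and the small cell of pearls (centre x +7, y -63) are already filled and stay as they are
- glue_bottle: glue bottle: small white bottle with a printed label and a dark red cone cap, closed, standing; 29 mm across and 88 mm high, the straight body up to 57 mm; origin at the centre of its underside, z up its axis
- white_cup: white cup: small empty ribbed cup, standing; 49 mm across the rim, 36 mm across the foot, 27 mm high; origin at the centre of its underside, z up. It can be held across the rim
- ring_box: ring box: closed red-brown leatherette box, 52 mm (own x) by 56 mm (own y), 45 mm high, its lid does not move; origin under it (sides at x -27 and +25, y -28 and +28 mm), z up. Smaller and taller than the lacquered box at the back of the bench
- steel_tweezers: tweezers: pale bright steel, 115 mm long (own y), 12 mm wide at the waist (own x), 10 mm high, lying flat; origin under the middle; the width is held at the middle
- green_file: needle file: green dipped handle and thin grey blade, 150 mm long, lying along its own y; the handle, 10 mm wide and 9 mm high, runs from y +13 to y +75 mm and carries the weight (balance point near y +32 mm), the blade runs to y -75 mm, 3 mm clear of the surface; origin under the middle of the length
- tape_roll: bystander: roll of cream masking tape lying flat, 62 mm across, 18 mm high; origin under its centre; not part of a kit
- blue_driver: bystander: precision screwdriver with a dark blue barrel, 108 mm long (own y), 10 mm thick, lying flat; origin under its middle; not part of a kit
There are look-alikes about, which are no part of the job. Leave any brown or pink look-alike of the white_cup alone.

How it is judged:
At the end, for the whole second after the job is handed in: Bottle, cup and ring box stand on the floors of their compartments (within 13 mm of the centre along each side, upright within 0.1 rad); tweezers and file lie in their long bays (26 mm across, 32 and 15 mm along, level within 0.06 rad, along the bay within 0.35 rad); all at rest (x of glue_bottle in the frame of blue_tray between 0.032 and 0.058 m and y of glue_bottle in the frame of blue_tray between -0.076 and -0.05 m and z of glue_bottle in the frame of blue_tray between 0 and 0.009 m and linear speed of each of glue_bottle, white_cup, steel_tweezers, ring_box, green_file below 0.02 m/s and angle between each of glue_bottle, white_cup, ring_box's own z axis and vertical below 0.1 rad and x of white_cup in the frame of blue_tray between 0.019 and 0.045 m and y of white_cup in the frame of blue_tray between 0.037 and 0.063 m and z of white_cup in the frame of blue_tray between 0 and 0.009 m and x of steel_tweezers in the frame of blue_tray between -0.064 and -0.012 m and y of steel_tweezers in the frame of blue_tray between -0.032 and 0.032 m and z of steel_tweezers in the frame of blue_tray between 0.006 and 0.02 m and angle between steel_tweezers's own y axis and vertical between 1.511 and 1.631 rad and angle between the y axis of steel_tweezers and the y axis of blue_tray, either way round below 0.35 rad and x of ring_box in the frame of red_tray between 0.019 and 0.045 m and y of ring_box in the frame of red_tray between 0.037 and 0.063 m and z of ring_box in the frame of red_tray between 0 and 0.009 m and x of green_file in the frame of red_tray between -0.064 and -0.012 m and y of green_file in the frame of red_tray between -0.015 and 0.015 m and z of green_file in the frame of red_tray between 0.006 and 0.02 m and angle between green_file's own y axis and vertical between 1.511 and 1.631 rad and angle between the y axis of green_file and the y axis of red_tray, either way round below 0.35 rad); the robot touches nothing.
It fails at once if the bottle, the cup or the ring box is tipped by more than 0.6 rad (angle between any of glue_bottle, white_cup, ring_box's own z axis and vertical above 0.6 rad).
It fails at once if the tape roll or the screwdriver is moved by more than 20 mm (distance of any of tape_roll, blue_driver from where it was at the start of the episode above 0.02 m).
It fails at once if one of the kit's things falls free more than 50 mm above the worktop ((height (world z) of glue_bottle above 0.05 m and contact force between glue_bottle and anything else below 0.005 N) or (height (world z) of white_cup above 0.05 m and contact force between white_cup and anything else below 0.005 N) or (height (world z) of steel_tweezers above 0.05 m and contact force between steel_tweezers and anything else below 0.005 N) or (height (world z) of ring_box above 0.05 m and contact force between ring_box and anything else below 0.005 N) or (height (world z) of green_file above 0.05 m and contact force between green_file and anything else below 0.005 N)).
It also fails if it takes over 138 s, if anything falls off the work surface, if the arm or the gripper's body presses on something with over 40 N, if the wrist force passes 120 N, or if a joint passes its speed limit or range.

## Working session

There is one attempt and no reset: what is moved stays moved. The work goes in short steps, Python scripts to look and compute and a tool call to move; the robot and the scene stay as the last step left them, time stands still between calls to the robot, and variables do not carry over. Pictures are saved under pics/ and viewed, at most 14 in all, crops included, and the job is handed in when it is done.

Besides the shell and the picture viewer there is one more tool, called after "Call:" by a JSON object that holds its "fn" and its "kwargs". step_arm: Moves the arm, as the interface text tells. Its arguments: {"type":"object","properties":{"steps":{"type":"array","items":{"type":"array","items":{"type":"number"}}},"force":{"type":"number"}},"required":["steps"]}

```bash
mkdir -p pics; ls
python3 - <<'E'
from plant import r
import cv2
for n in ["top","scene"]:
    s=r.snapshot(n); cv2.imwrite(f"pics/{n}0.png",s["pixels"][:,:,::-1]); print(n,s["fx"],s["cx"],s["cy"],s["dist_coeffs"],s["cam_to_world"])
print(r.get_state(),r.tip_reach)
E
```

```text
pics
top 598.9046296690798 317.8181695013705 242.23294292019145 [0.04034035 0.         0.         0.         0.        ] [[-1.29331363e-03 -9.91496848e-01  1.30124280e-01  3.08324199e-01]
 [-9.99890504e-01  3.20039179e-03  1.44477752e-02  2.99760289e-03]
 [-1.47413723e-02 -1.30091346e-01 -9.91392422e-01  1.44488830e+00]
 [ 0.00000000e+00  0.00000000e+00  0.00000000e+00  1.00000000e+00]]
scene 579.4868987185482 323.3830762730603 235.30653192360916 [-0.16279165  0.          0.          0.          0.        ] [[-0.64697314 -0.44344797  0.62030609 -0.41936164]
 [-0.76249461  0.37062777 -0.53031786  0.79890331]
 [ 0.00526571 -0.81608146 -0.5779129   0.87723033]
 [ 0.          0.          0.          1.        ]]
{'clock': 0.1, 'q': array([ 1.22481622,  0.68990376, -0.19451969,  1.56621286,  0.15732663,
        0.90249715, -0.21510148]), 'qd': array([-0.00257364, -0.00381518, -0.00059363, -0.0043952 ,  0.00050206,
        0.00086339,  0.00013004]), 'joint_torque': array([-3.09538445e-03, -5.28499246e+01, -1.27156064e+00, -1.53837866e+01,
       -5.25684818e-02,  1.93291860e-03,  5.32654565e-05]), 'tool_pos': array([ 0.23143197, -0.57994229,  0.21829522]), 'eef_rot': array([ 9.82016390e-01,  1.88793928e-01, -2.20775058e-04, -7.83338787e-04]), 'contact_force': array([-0.13664725, -0.66294866,  0.52119441]), 'moment': array([ 0.00718671,  0.00664882, -0.01358765]), 'finger_force': 0.0, 'opening': 1.0017130619891619} 0.017
```

View pics/top0.png

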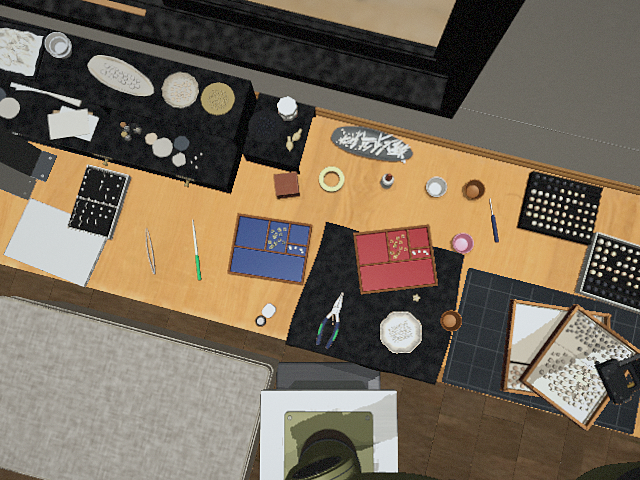

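View pics/scene0.png

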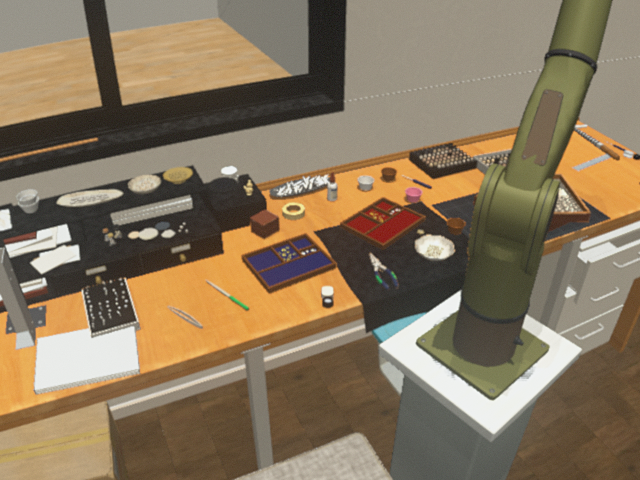

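```bash
cat > h.py <<'E'
from plant import r
import cv2, numpy as np
from scipy.spatial.transform import Rotation as R
def cast(s,px,z):
    K=np.array([[s["fx"],0,s["cx"]],[0,s["fy"],s["cy"]],[0,0,1.]]); T=np.array(s["cam_to_world"])
    u=cv2.undistortPoints(np.array(px,float).reshape(-1,1,2),K,np.array(s["dist_coeffs"])).reshape(-1,2)
    d=np.c_[u,np.ones(len(u))]@T[:3,:3].T; o=T[:3,3]
    z=np.asarray(z,float); return (o+d*((z-o[2])/d[:,2])[:,None])[:,:2]
def blob(s,box,f,z,close=0):
    """largest blob of mask f(hsv) in box(x0,y0,x1,y1): world minAreaRect centre,size,long-axis yaw deg,pixels"""
    x0,y0,x1,y1=box; hsv=cv2.cvtColor(s["pixels"][y0:y1,x0:x1],cv2.COLOR_RGB2HSV).astype(int)
    m=f(hsv[...,0],hsv[...,1],hsv[...,2]).astype(np.uint8)
    if close: m=cv2.morphologyEx(m,cv2.MORPH_CLOSE,np.ones((close,close)))
    c=max(cv2.findContours(m,cv2.RETR_EXTERNAL,cv2.CHAIN_APPROX_NONE)[0],key=cv2.contourArea).reshape(-1,2)+[x0,y0]
    w=cast(s,c,z).astype(np.float32); ct,_,_=cv2.minAreaRect(w)
    b=cv2.boxPoints(cv2.minAreaRect(w)); e=[b[1]-b[0],b[2]-b[1]]; e.sort(key=lambda v:-np.hypot(*v))
    yaw=(np.degrees(np.arctan2(e[0][1],e[0][0])))%180
    return np.round(ct,4),np.round([np.hypot(*v) for v in e],4),round(float(yaw),1),c
E
python3 - <<'E'
from h import *
s=r.snapshot("top"); T={
"blue":((220,205,320,295),lambda h,s,v:(h>100)&(h<130)&(s>90)&(v>40),.016,9),
"red":((345,215,445,300),lambda h,s,v:((h<6)|(h>170))&(s>120)&(v>60),.016,9),
"box":((268,165,308,205),lambda h,s,v:(v<135),.045,3),
"bottle":((376,168,402,194),lambda h,s,v:(s<70)&(v>100),.03,3),
"cup":((420,172,452,204),lambda h,s,v:(s<70)&(v>100),.027,5),
"tweez":((140,220,165,280),lambda h,s,v:(s<95),.005,5),
"handle":((185,250,210,285),lambda h,s,v:(h>45)&(h<85)&(s>100),.005,3),
"blade":((185,210,210,262),lambda h,s,v:(s<90),.005,3),
"tape":((312,160,350,198),lambda h,s,v:(s<110)&(v>150),.018,3),
}
for k,(b,f,z,c) in T.items():
    o=blob(s,b,f,z,c); print(k,*o[:3],o[3].mean(0).round(),np.ptp(o[3],0))
p=s["pixels"][:,:,::-1]
a=cv2.resize(p[150:310,240:505],None,fx=3,fy=3,interpolation=2)[:, :800]
cv2.imwrite("pics/c1.png",a)
b=cv2.resize(p[205:295,125:215],None,fx=4,fy=4,interpolation=2)
cv2.imwrite("pics/c2.png",b)
E
```

```text
blue [0.4816 0.1398] [0.1709 0.1351] 81.3 [270. 249.] [78 65]
red [ 0.4558 -0.16  ] [0.1724 0.136 ] 96.4 [395. 259.] [78 63]
box [0.6737 0.0991] [0.0813 0.0373] 60.5 [287. 169.] [31 17]
bottle [ 0.6417 -0.1438] [0.0345 0.0278] 171.3 [387. 182.] [12 14]
cup [ 0.63   -0.2609] [0.0493 0.0479] 178.7 [436. 186.] [20 20]
tweez [0.4784 0.4323] [0.1123 0.0138] 11.3 [150. 251.] [ 9 45]
handle [0.4379 0.3141] [0.0591 0.0082] 7.8 [198. 267.] [ 5 24]
blade [0.5124 0.3249] [0.0872 0.0072] 8.5 [194. 237.] [ 5 35]
tape [ 0.6534 -0.0097] [0.0609 0.0597] 89.7 [331. 178.] [25 24]
```

View pics/c1.png

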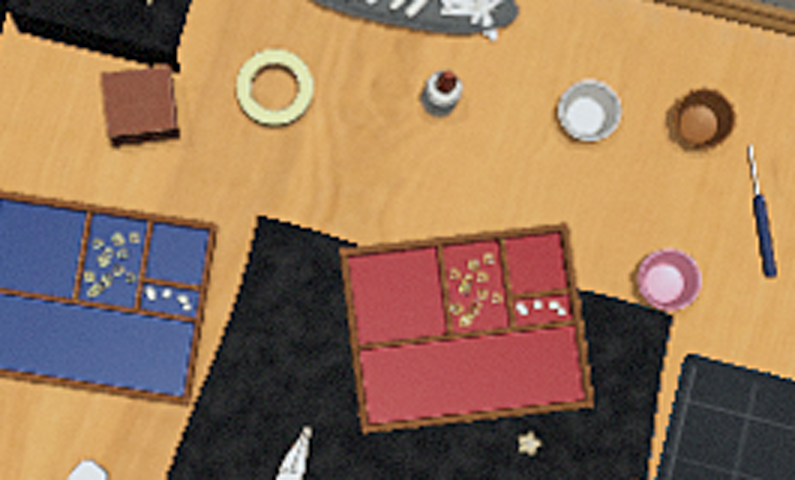

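Candidates (top-view px):
- **Bottle:** (388,180), white with a red cap. Not the white/black jar (268,310) or the jar (287,105).
- **Cup:** (436,187), white. Not brown (473,189), brown (451,320), pink (462,243) or glass (58,44).
- **Ring box:** (287,184), not the black stand (280,130) or the boxes at the back.
- **Tweezers:** (151,250), not the white stick (45,95).
- **File:** (197,250), not the green pliers (330,320) or the driver (493,220).

The crop confirms the choices: white cup at crop (588,110), bottle (442,90), box (141,103). The blue and red trays both have the long bay nearest the robot and the big bay to the left.

Call:
{"fn": "step_arm", "kwargs": {"steps": [[0,0,0,0,0,7.3,-1],[0,0,0,0,0,7.3,-1],[0,0,0,0,0,7.2,-1],[4,-3.2,0,0,0,0,-1],[4,-3.2,0,0,0,0,-1],[4,-3.2,0,0,0,0,-1],[4,-3.2,0,0,0,0,-1],[4,-3.2,0,0,0,0,-1]], "force": 15}}

```text
clock: 1.15
tool_pos: [0.4329, -0.4193, 0.2188]
eef_rot: [1.0, -0.0, -0.0, -0.0]
contact_force: [0.2, -0.2, -0.3]
opening: 0.999
finger_force: 0.0
```

```bash
cat >> h.py <<'E'
def go(x,y,z,yaw=None):
    """print tool-frame shift (cm) and turn about tool z (deg) to a pointing-down pose; yaw = world yaw of tool x. Shift is in axes AFTER the turn."""
    st=r.get_state(); M=R.from_quat(st["eef_rot"]).as_matrix(); cur=np.degrees(np.arctan2(M[1,0],M[0,0]))
    if yaw is None: yaw=cur
    d=np.array([x,y,z])-st["tool_pos"]; a=np.radians(yaw)
    t=np.array([d[0]*np.cos(a)+d[1]*np.sin(a), d[0]*np.sin(a)-d[1]*np.cos(a), -d[2]])*100
    print("t",round(st["clock"],2),"pos",st["tool_pos"].round(4),"yaw",cur.round(1),"tilt",np.degrees(M[:2,2]).round(2),"| shift",t.round(2),"turn",round(cur-yaw,1),"F",st["contact_force"].round(1),"open",round(st["opening"],3))
E
python3 -c "
from h import *
go(.63,-.261,.2,0)"
```

```text
t 1.15 pos [ 0.4329 -0.4193  0.2188] yaw -0.0 tilt [-0.02  0.01] | shift [ 19.71 -15.83   1.88] turn -0.0 F [ 0.2 -0.2 -0.3] open 0.999
```

Call:
{"fn": "step_arm", "kwargs": {"steps": [[4,-3.2,0.4,0,0,0,-1],[4,-3.2,0.4,0,0,0,-1],[4,-3.2,0.4,0,0,0,-1],[4,-3.2,0.4,0,0,0,-1],[3.7,-3,0.3,0,0,0,-1],[0,0,0,0,0,0,-1]]}}

```text
clock: 1.9
tool_pos: [0.6323, -0.2567, 0.1989]
eef_rot: [1.0, 0.004, 0.001, -0.002]
contact_force: [0.2, 0.4, 0.2]
opening: 1.002
finger_force: 0.0
```

Run:
```python
from h import *
go(.63,-.261,.05,0)
s=r.snapshot("wrist"); cv2.imwrite("pics/w1.png",s["pixels"][:,:,::-1]); print(s["cam_to_world"].round(3) if hasattr(s["cam_to_world"],'round') else s["cam_to_world"],s["fx"])
```

```text
t 1.9 pos [ 0.6323 -0.2567  0.1989] yaw 0.4 tilt [0.08 0.24] | shift [-0.23  0.43 14.89] turn 0.4 F [0.2 0.4 0.2] open 1.002
[[ 0.007 -0.965 -0.262  0.702]
 [-1.    -0.008  0.002 -0.257]
 [-0.004  0.262 -0.965  0.364]
 [ 0.     0.     0.     1.   ]] 335.27743836609466
```

View pics/w1.png

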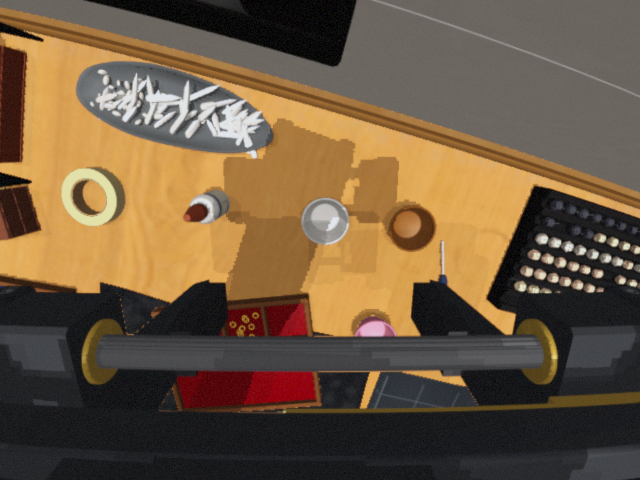

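Wrist view: the cup is at (325,221), the brown look-alike 86 px to its right, the bottle at (205,208). I'll open only partly so the finger clears the brown cup.

Run:
```python
from h import *
s=r.snapshot("wrist")
o=blob(s,(295,190,355,250),lambda h,s,v:(s<60)&(v>60),.027,5); print(o[:3],np.ptp(o[3],0),o[3].mean(0))
go(o[0][0],o[0][1],.03,0)
o=blob(s,(385,200,440,255),lambda h,s,v:(v<120),.027,5); print(o[:3],np.ptp(o[3],0))
```

```text
(array([ 0.6341, -0.2624]), array([0.0482, 0.0481], dtype=float32), 45.0) [49 46] [320.21323529 218.07352941]
t 2.0 pos [ 0.6285 -0.2626  0.1994] yaw 0.0 tilt [-0.09 -0.02] | shift [ 0.56 -0.02 16.94] turn 0.0 F [ 0.3 -0.4  0.3] open 1.0
(array([ 0.6278, -0.3522]), array([0.0467, 0.0438], dtype=float32), 47.0) [45 42]
```

Call:
{"fn": "step_arm", "kwargs": {"steps": [[0.2,0,4,0,0,0,-0.4],[0.2,0,4,0,0,0,-0.4],[0,0,4,0,0,0,-0.4],[0,0,3,0,0,0,-0.4],[0,0,1.2,0,0,0,-0.4],[0,0,0.5,0,0,0,-0.4],[0,0,0,0,0,0,-0.4],[0,0,0,0,0,0,-0.4]]}}

```text
clock: 3.0
tool_pos: [0.6338, -0.2632, 0.0344]
eef_rot: [1.0, -0.0, 0.001, 0.0]
contact_force: [0.1, 0.5, -0.3]
opening: 0.702
finger_force: 0.0
```

Call:
{"fn": "step_arm", "kwargs": {"steps": [[0,0,0,0,0,0,0.3],[0,0,0,0,0,0,0.3],[0,0,0,0,0,0,0.3],[0,0,0,0,0,0,0.3]], "force": 10}}

```text
clock: 3.5
tool_pos: [0.633, -0.2627, 0.033]
eef_rot: [1.0, -0.0, 0.0, 0.0]
contact_force: [0.1, -0.4, 0.3]
opening: 0.35
finger_force: 0.0
```

Run:
```python
from h import *
s=r.snapshot("scene"); go(.633,-.262,.03)
p=s["pixels"][:,:,::-1]; cv2.imwrite("pics/s2.png",cv2.resize(p[100:260,230:500],None,fx=2.9,fy=2.9))
```

```text
t 3.55 pos [ 0.6329 -0.2627  0.033 ] yaw -0.0 tilt [-0. -0.] | shift [ 0.01 -0.07  0.3 ] turn 0.0 F [-0.1  0.1  0.8] open 0.352
```

View pics/s2.png

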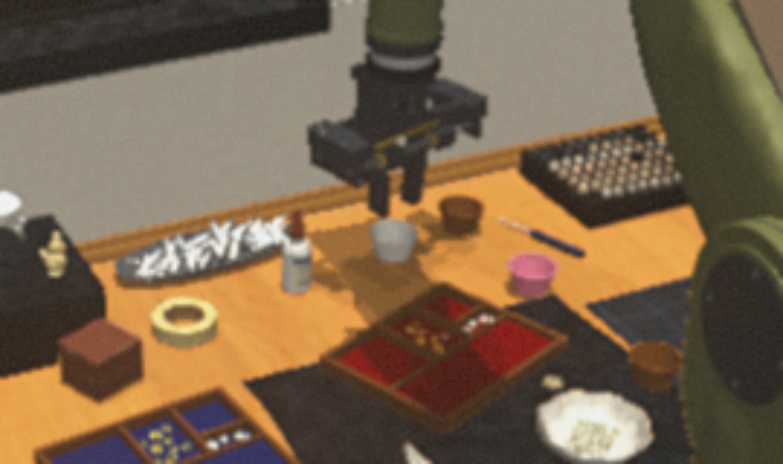

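Run:
```python
from h import *
s=r.snapshot("scene")
K=np.array([[s["fx"],0,s["cx"]],[0,s["fy"],s["cy"]],[0,0,1.]]); Ti=np.linalg.inv(s["cam_to_world"])
P=np.array([[.633,-.2627,.016],[.633,-.2627,.033],[.633,-.2627,.18],[.634,-.262,.027],[.634,-.262,0]])
q=cv2.projectPoints(P,cv2.Rodrigues(Ti[:3,:3])[0],Ti[:3,3],K,np.array(s["dist_coeffs"]))[0].reshape(-1,2)
print(((q-[230,100])*2.9).round())
w=r.snapshot("wrist"); cv2.imwrite("pics/w2.png",w["pixels"][:,:,::-1])
```

```text
[[392. 238.]
 [393. 224.]
 [400.  92.]
 [392. 229.]
 [390. 252.]]
```

View pics/w2.png

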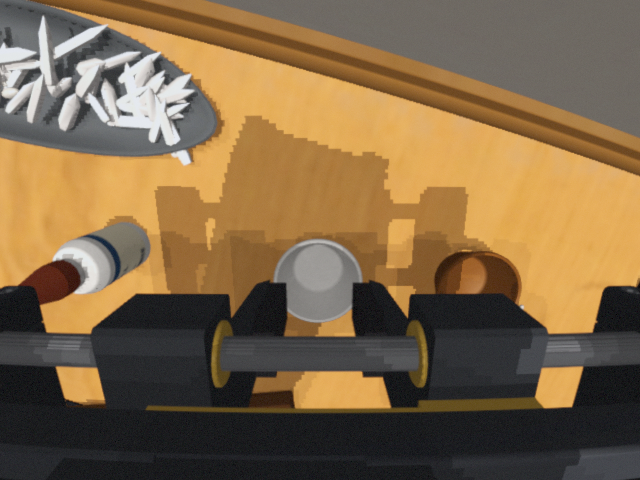

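Neither view shows the fingers round the cup: both put the fingertips about 35–38 mm higher than `r.tip_reach` implies, with the cup untouched. I'll check this with a careful descent while watching the force.

Call:
{"fn": "step_arm", "kwargs": {"steps": [[0,0,0,0,0,0,-0.4],[0,0,0,0,0,0,-0.4],[0,0,0.8,0,0,0,-0.4],[0,0,0.5,0,0,0,-0.4],[0,0,0.3,0,0,0,-0.4],[0,0,0.2,0,0,0,-0.4],[0,0,0,0,0,0,-0.4]]}}

```text
clock: 4.53
tool_pos: [0.6329, -0.2628, 0.0149]
eef_rot: [1.0, -0.0, -0.0, 0.0]
contact_force: [-0.5, 0.2, 0.3]
opening: 0.698
finger_force: 0.0
```

Call:
{"fn": "step_arm", "kwargs": {"steps": [[0,0,0.5,0,0,0,-0.4],[0,0,0.5,0,0,0,-0.4],[0,0,0.4,0,0,0,-0.4],[0,0,0.3,0,0,0,-0.4],[0,0,0,0,0,0,-0.4]]}}

```text
clock: 5.15
tool_pos: [0.6328, -0.2627, -0.0023]
eef_rot: [1.0, -0.0, -0.0, -0.0]
contact_force: [-0.0, 0.0, -0.1]
opening: 0.704
finger_force: 0.0
```

Run:
```python
from h import *
go(.633,-.262,-.006)
s=r.snapshot("scene"); w=r.snapshot("wrist")
p=s["pixels"][140:230,310:420,::-1]; q=w["pixels"][200:400,200:440,::-1]
cv2.imwrite("pics/s3.png",np.hstack([cv2.resize(p,(440,360)),cv2.resize(q,(360,360))]))
```

```text
t 5.15 pos [ 0.6328 -0.2627 -0.0023] yaw -0.0 tilt [-0.03  0.01] | shift [ 0.02 -0.07  0.37] turn 0.0 F [-0.   0.  -0.1] open 0.704
```

View pics/s3.png

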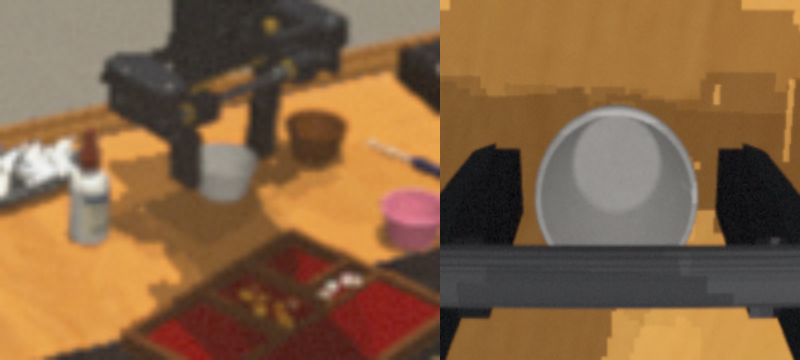

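The fingers now straddle the cup with no contact. So the true tips stand about 21 mm above the reported TCP, and I'll use that from here on.

Call:
{"fn": "step_arm", "kwargs": {"steps": [[0,0,0.3,0,0,0,-0.4],[0,0,0,0,0,0,0.2],[0,0,0,0,0,0,0.2],[0,0,0,0,0,0,0.2],[0,0,0,0,0,0,0.2],[0,0,-0.5,0,0,0,0.2],[0,0,-1,0,0,0,0.2],[0,0,-1.5,0,0,0,0.2]], "force": 10}}

```text
clock: 6.25
tool_pos: [0.6329, -0.2627, 0.0259]
eef_rot: [1.0, -0.0, -0.0, 0.0]
contact_force: [-0.7, 0.4, 0.3]
opening: 0.539
finger_force: 10.0
```

Run:
```python
from h import *
B=lambda x,y,c=(.4816,.1398),a=-8.7:np.array(c)+R.from_euler('z',a,degrees=True).as_matrix()[:2,:2]@[x,y]
for n,q in dict(cup=(.032,.05),bot=(.045,-.063),tw=(-.038,0)).items(): print(n,B(*q).round(4))
for n,q in dict(box=(.032,.05),file=(-.038,0),fgrasp_hR=(-.038,-.032),fgL=(-.038,.032)).items(): print(n,B(*q,(.4558,-.16),6.4).round(4))
go(*B(.032,.05),.1,-8.7)
```

```text
cup [0.5208 0.1844]
bot [0.5166 0.0707]
tw [0.444  0.1455]
box [ 0.482  -0.1067]
file [ 0.418  -0.1642]
fgrasp_hR [ 0.4216 -0.196 ]
fgL [ 0.4145 -0.1324]
t 6.25 pos [ 0.6329 -0.2627  0.0259] yaw -0.0 tilt [-0.01 -0.  ] | shift [-17.84 -42.5   -7.41] turn 8.7 F [-0.7  0.4  0.3] open 0.539
```

Call:
{"fn": "step_arm", "kwargs": {"steps": [[0,0,-5.2,0,0,4.4,0.2],[0,0,-5.2,0,0,4.3,0.2],[-2,-4.7,0,0,0,0,0.2],[-2,-4.7,0,0,0,0,0.2],[-2,-4.7,0,0,0,0,0.2],[-2,-4.7,0,0,0,0,0.2],[-2,-4.7,0,0,0,0,0.2],[-2,-4.7,0,0,0,0,0.2]]}}

```text
clock: 7.25
tool_pos: [0.5573, 0.0359, 0.1303]
eef_rot: [0.997, -0.076, 0.001, -0.0]
contact_force: [0.6, 0.4, -0.1]
opening: 0.534
finger_force: 10.0
```

Call:
{"fn": "step_arm", "kwargs": {"steps": [[-2,-4.7,0,0,0,0,0.2],[-2,-4.7,0,0,0,0,0.2],[-1.8,-4.5,0,0,0,0,0.2],[0,0,1,0,0,0,0.2],[0,0,0,0,0,0,0.2]]}}

```text
clock: 7.88
tool_pos: [0.5209, 0.1796, 0.1191]
eef_rot: [0.997, -0.076, -0.0, 0.0]
contact_force: [-0.1, -0.9, -0.6]
opening: 0.538
finger_force: 10.0
```

Run:
```python
from h import *
go(.5208,.1844,.003,-8.7)
s=r.snapshot("wrist"); cv2.imwrite("pics/w4.png",s["pixels"][:,:,::-1])
```

```text
t 7.88 pos [0.5209 0.1796 0.1191] yaw -8.8 tilt [-0.01 -0.05] | shift [-0.08 -0.47 11.61] turn -0.1 F [-0.1 -0.9 -0.6] open 0.538
```

View pics/w4.png

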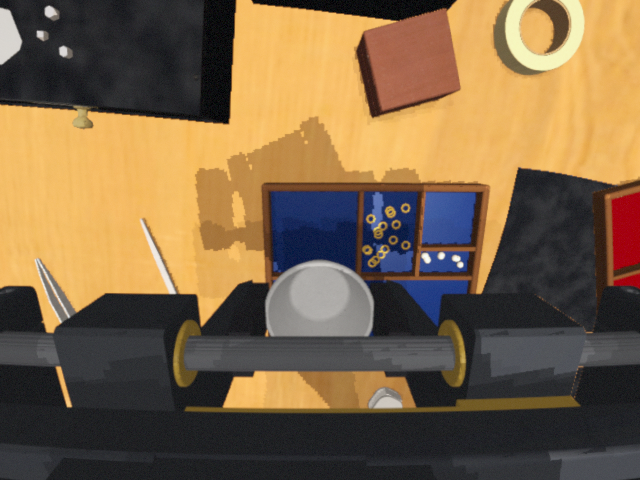

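Run:
```python
from h import *
s=r.snapshot("wrist")
c=cast(s,[(264,184),(489,185)],.018); print(c)
d=c[0]-c[1]; a=np.arctan2(d[1],d[0])-np.pi/2; print("yaw",np.degrees(a),"len",np.hypot(*d))
print("centre", c.mean(0)-.074*np.array([np.cos(a),np.sin(a)]))
```

```text
[[0.57319727 0.2143828 ]
 [0.54541519 0.03727649]]
yaw -8.915146545872389 len 0.1792721106054647
centre [0.48620023 0.13729754]
```

Call:
{"fn": "step_arm", "kwargs": {"steps": [[0.1,-0.5,4,0,0,0,0.2],[0,0,4,0,0,0,0.2],[0,0,2,0,0,0,0.2],[0,0,0.8,0,0,0,0.2],[0,0,0.5,0,0,0,0.2],[0,0,0.2,0,0,0,0.2],[0,0,0,0,0,0,0.2],[0,0,0,0,0,0,0.2]]}}

```text
clock: 8.98
tool_pos: [0.5231, 0.1853, 0.0045]
eef_rot: [0.997, -0.076, 0.0, -0.0]
contact_force: [0.3, 1.1, 0.4]
opening: 0.537
finger_force: 10.0
```

Call:
{"fn": "step_arm", "kwargs": {"steps": [[0,0,0.2,0,0,0,0.2],[0,0,0.1,0,0,0,0.2],[0,0,0,0,0,0,0.2]]}}

```text
clock: 9.35
tool_pos: [0.5227, 0.1852, 0.0009]
eef_rot: [0.997, -0.076, -0.0, 0.0]
contact_force: [0.4, 0.1, -0.8]
opening: 0.534
finger_force: 10.0
```

Call:
{"fn": "step_arm", "kwargs": {"steps": [[0,0,0.1,0,0,0,0.2],[0,0,0,0,0,0,-0.3],[0,0,0,0,0,0,-0.3],[0,0,0,0,0,0,-0.3],[0,0,-2,0,0,0,-0.3],[0,0,-4,0,0,0,-0.3],[0,0,-5,0,0,0,-0.3],[0,0,-3,0,0,0,-0.3]]}}

```text
clock: 10.35
tool_pos: [0.5236, 0.1854, 0.1436]
eef_rot: [0.997, -0.076, 0.002, -0.001]
contact_force: [0.0, -0.4, -1.2]
opening: 0.649
finger_force: 0.0
```

Run:
```python
from h import *
s=r.snapshot("top")
o=blob(s,(225,210,275,262),lambda h,s,v:(s<60)&(v>90),.033,5); print(o[:3],np.ptp(o[3],0))
# tweezers: waist grasp facing width -> tool y across. long axis yaw 11.3
go(.4784,.4323,.1,11.3)
```

```text
(array([0.5284, 0.1473]), array([0.0872, 0.0384], dtype=float32), 0.5) [16 36]
t 10.4 pos [0.5255 0.1859 0.1465] yaw -8.8 tilt [0.48 0.19] | shift [  0.21 -25.08   4.65] turn -20.1 F [0.3 0.6 1.2] open 0.65
```

Call:
{"fn": "step_arm", "kwargs": {"steps": [[0,0,0,0,0,-10,0],[0,0,0,0,0,-10.1,0],[-1,-5,0,0,0,0,0],[-1,-5,0,0,0,0,0.3],[-1,-5,0,0,0,0,0.5],[-1,-5,0,0,0,0,0.5],[-1,-5,0,0,0,0,0.5],[0,0,0,0,0,0,0.5]]}}

```text
clock: 11.4
tool_pos: [0.4208, 0.4261, 0.1406]
eef_rot: [0.995, 0.103, -0.0, -0.002]
contact_force: [0.6, -0.5, -0.4]
opening: 0.248
finger_force: 0.0
```

Call:
{"fn": "step_arm", "kwargs": {"steps": [[0,0,0,0,0,0,0.5]]}}

```text
clock: 11.52
tool_pos: [0.4248, 0.4194, 0.1404]
eef_rot: [0.995, 0.099, 0.0, 0.001]
contact_force: [0.7, -0.0, -0.3]
opening: 0.252
finger_force: 0.0
```

Run:
```python
from h import *
s=r.snapshot("wrist"); cv2.imwrite("pics/w5.png",s["pixels"][:,:,::-1])
go(.4784,.4323,.1,11.3)
t=r.snapshot("top"); 
o=blob(t,(225,210,275,262),lambda h,s,v:(s<60)&(v>90),.033,5); print("cup",o[:3],np.ptp(o[3],0))
```

```text
t 11.57 pos [0.4254 0.4186 0.1404] yaw 11.2 tilt [ 0.05 -0.08] | shift [ 5.46 -0.3   4.04] turn -0.1 F [-0.3  0.1  0.4] open 0.253
cup (array([0.5182, 0.1872]), array([0.0507, 0.0496], dtype=float32), 135.5) [20 25]
```

View pics/w5.png

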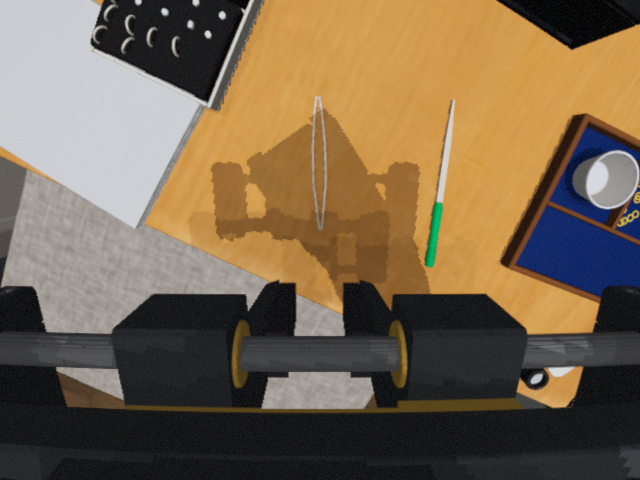

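Wrist view: the cup is standing in the blue big bay (605,180), the tweezers run (318,97)–(321,229), and the file runs from its tip (453,99) to its handle end (431,266).

Run:
```python
from h import *
s=r.snapshot("wrist")
c=cast(s,[(318,97),(321,229),(453,99),(431,266),(438,203)],[.005,.005,.005,.005,.006]); print(c.round(4))
def ax(a,b): d=a-b; return np.hypot(*d).round(4),np.degrees(np.arctan2(d[1],d[0])).round(1),((a+b)/2).round(4)
print(ax(c[0],c[1]),ax(c[2],c[3]))
m=(c[0]+c[1])/2; go(*m,-.017,ax(c[0],c[1])[1])
```

```text
[[0.5384 0.4405]
 [0.4277 0.4159]
 [0.5602 0.3283]
 [0.4126 0.306 ]
 [0.4721 0.3169]]
(np.float64(0.1135), np.float64(12.5), array([0.4831, 0.4282])) (np.float64(0.1492), np.float64(8.6), array([0.4864, 0.3171]))
t 11.68 pos [0.4257 0.4184 0.1403] yaw 11.2 tilt [ 0.04 -0.07] | shift [ 5.81  0.29 15.73] turn -1.3 F [-0.4 -0.1 -0.2] open 0.248
```

Call:
{"fn": "step_arm", "kwargs": {"steps": [[3,0.2,4,0,0,-1.3,0.4],[2.8,0,4,0,0,0,0.4],[0,0,4,0,0,0,0.4],[0,0,2,0,0,0,0.4],[0,0,1,0,0,0,0.4],[0,0,0.5,0,0,0,0.4],[0,0,0,0,0,0,0.4],[0,0,0,0,0,0,0.4]]}}

```text
clock: 12.68
tool_pos: [0.4821, 0.4311, -0.0139]
eef_rot: [0.994, 0.11, 0.001, -0.0]
contact_force: [-0.1, 0.5, 0.9]
opening: 0.299
finger_force: 0.0
```

Call:
{"fn": "step_arm", "kwargs": {"steps": [[0,0,0.2,0,0,0,0.4],[0,0,0.2,0,0,0,0.4],[0,0,0,0,0,0,0.4]]}}

```text
clock: 13.05
tool_pos: [0.4815, 0.4305, -0.0191]
eef_rot: [0.994, 0.11, -0.0, 0.0]
contact_force: [-0.5, 0.3, -0.2]
opening: 0.298
finger_force: 0.0
```

Call:
{"fn": "step_arm", "kwargs": {"steps": [[0,0.2,0,0,0,0,0.4],[0,0,0,0,0,0,1],[0,0,0,0,0,0,1],[0,0,0,0,0,0,1],[0,0,-0.5,0,0,0,1],[0,0,-1,0,0,0,1],[0,0,-2,0,0,0,1],[0,0,-2,0,0,0,1]], "force": 10}}

```text
clock: 14.05
tool_pos: [0.4824, 0.4289, 0.0379]
eef_rot: [0.994, 0.11, 0.001, -0.0]
contact_force: [0.5, -0.4, -0.1]
opening: 0.134
finger_force: 10.0
```

Call:
{"fn": "step_arm", "kwargs": {"steps": [[0,0,-2,0,0,-9.8,1],[0,0,-2,0,0,-9.8,1],[0,0,-1,0,0,-9.8,1],[0,0,0,0,0,-9.8,1],[0,0,0,0,0,-9.8,1],[0,0,0,0,0,-9.8,1],[0,0,0,0,0,-9.9,1],[0,0,0,0,0,0,1]]}}

```text
clock: 15.05
tool_pos: [0.4826, 0.4284, 0.0873]
eef_rot: [0.759, 0.651, 0.001, 0.0]
contact_force: [-0.5, 0.7, -0.2]
opening: 0.135
finger_force: 10.0
```

```bash
python3 -c "
from h import *
go(.4465,.144,.09,81.2);print(r.get_state()['q'].round(2))"
```

```text
t 15.05 pos [0.4826 0.4284 0.0873] yaw 81.2 tilt [0.07 0.04] | shift [-28.66   0.78  -0.27] turn 0.0 F [-0.5  0.7 -0.2] open 0.135
[-0.66  0.89 -0.26  1.6   0.32  0.7  -1.23]
```

Call:
{"fn": "step_arm", "kwargs": {"steps": [[-5,0.2,0,0,0,0,1],[-5,0.2,0,0,0,0,1],[-5,0.2,0,0,0,0,1],[-5,0.2,0,0,0,0,1],[-5,0,0,0,0,0,1],[-3.6,0,0,0,0,0,1],[0,0,0,0,0,0,1],[0,0,0,0,0,0,1]]}}

```text
clock: 16.05
tool_pos: [0.448, 0.1458, 0.0866]
eef_rot: [0.759, 0.651, 0.001, 0.0]
contact_force: [-0.2, -0.2, 0.1]
opening: 0.133
finger_force: 10.0
```

Run:
```python
from h import *
s=r.snapshot("wrist"); cv2.imwrite("pics/w6.png",s["pixels"][:,:,::-1])
go(.4465,.144,.09,81.2)
```

```text
t 16.1 pos [0.4479 0.1463 0.0865] yaw 81.4 tilt [0.11 0.09] | shift [-0.25 -0.1  -0.35] turn 0.2 F [-0.3 -0.2 -0. ] open 0.132
```

View pics/w6.png

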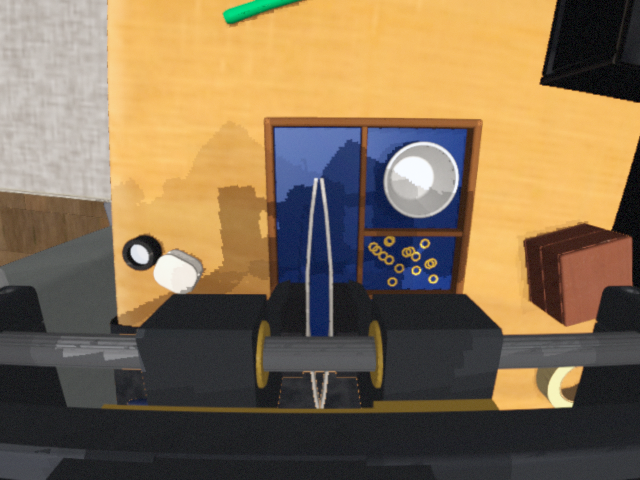

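Wrist view: the tweezers hang level and parallel above the long bay, whose inner edges are at columns 274 and 361. The cup stands clear in its bay at (421,180).

Run:
```python
from h import *
s=r.snapshot("wrist")
c=cast(s,[(274,200),(361,200)],.017); d=c[0]-c[1]; print(c.round(4),np.hypot(*d).round(4))
e=cast(s,[(266,119),(480,121)],.018); d=e[1]-e[0]; a=np.arctan2(d[1],d[0]); print("tray yaw",np.degrees(a).round(2),np.hypot(*d).round(4))
u=np.array([np.cos(a),np.sin(a)]); v=np.array([-u[1],u[0]])
ctr=e.mean(0)-.092*v; print("tray c",ctr.round(4)); m=c.mean(0); tgt=m-v*((m-ctr)@v); print("tgt",tgt.round(4)); go(*tgt,-.007,81.2)
```

```text
[[0.4241 0.1857]
 [0.4845 0.1765]] 0.0611
tray yaw -8.76 0.143
tray c [0.4855 0.1377]
tgt [0.4485 0.1434]
t 16.15 pos [0.4477 0.1464 0.0863] yaw 81.4 tilt [0.09 0.08] | shift [-0.28  0.13  9.33] turn 0.2 F [ 1.1  1.5 -0.2] open 0.136
```

Call:
{"fn": "step_arm", "kwargs": {"steps": [[-0.2,0.1,3,0,0,0,1],[0,0,3,0,0,0,1],[0,0,2,0,0,0,1],[0,0,0.8,0,0,0,1],[0,0,0.3,0,0,0,1],[0,0,0.1,0,0,0,1],[0,0,0,0,0,0,1]]}}

```text
clock: 17.02
tool_pos: [0.4481, 0.1426, -0.0055]
eef_rot: [0.758, 0.652, 0.001, 0.0]
contact_force: [-0.6, 0.5, -0.0]
opening: 0.134
finger_force: 10.0
```

Call:
{"fn": "step_arm", "kwargs": {"steps": [[0,0,0.1,0,0,0,1],[0,0,0.1,0,0,0,1],[0,0,0,0,0,0,0.62],[0,0,0,0,0,0,0.62],[0,0,-1,0,0,0,0.62],[0,0,-2,0,0,0,0.62],[0,0,-5,0,0,0,0.5],[0,0,-4,0,0,0,0.4]]}}

```text
clock: 18.02
tool_pos: [0.4472, 0.1422, 0.114]
eef_rot: [0.758, 0.652, -0.0, 0.0]
contact_force: [0.6, -0.3, 0.3]
opening: 0.299
finger_force: 0.0
```

Run:
```python
from h import *
# file balance point grasp: wrist measure
h=np.array([.4126,.306]);t=np.array([.5602,.3283]);o=(h+t)/2;u=(h-t)/np.hypot(*(h-t));print(o+u*.032)
go(*(o+u*.032),.12,8.6)
```

```text
[0.45475909 0.31236956]
t 18.02 pos [0.4472 0.1422 0.114 ] yaw 81.4 tilt [ 0.   -0.03] | shift [  3.29 -16.71  -0.6 ] turn 72.8 F [ 0.6 -0.3  0.3] open 0.299
```

Call:
{"fn": "step_arm", "kwargs": {"steps": [[5.6,0,0,0,0,0,0.4],[5.6,0,0,0,0,0,0.4],[5.2,0,0,0,0,0,0.4],[0,0,0,0,0,10.4,0.4],[0,0,0,0,0,10.4,0.4],[0,0,0,0,0,10.4,0.4],[0,0,0,0,0,10.4,0.4],[0,0,0,0,0,10.4,0.4]]}}

```text
clock: 19.02
tool_pos: [0.4716, 0.3044, 0.1124]
eef_rot: [0.968, 0.251, -0.0, -0.0]
contact_force: [-0.5, 0.1, 0.2]
opening: 0.3
finger_force: 0.0
```

Call:
{"fn": "step_arm", "kwargs": {"steps": [[0,0,0,0,0,10.4,0.4],[0,0,0,0,0,10.4,0.4],[0,0,0,0,0,0,0.4],[0,0,0,0,0,0,0.4]]}}

```text
clock: 19.52
tool_pos: [0.4719, 0.3046, 0.1122]
eef_rot: [0.997, 0.076, -0.0, -0.0]
contact_force: [0.8, -0.2, 0.6]
opening: 0.303
finger_force: 0.0
```

```bash
python3 -c "
from h import *
go(.4548,.3124,-.018,8.6)
t=r.snapshot('top')
o=blob(t,(225,250,310,290),lambda h,s,v:(s<90)&(v>110),.02,3); print('tw',o[:3])
o=blob(t,(225,210,275,262),lambda h,s,v:(s<60)&(v>90),.033,5); print('cup',o[:3])"
```

```text
t 19.52 pos [0.4719 0.3046 0.1122] yaw 8.7 tilt [-0.03 -0.  ] | shift [-1.57 -1.03 13.02] turn 0.1 F [ 0.8 -0.2  0.6] open 0.303
tw (array([0.4456, 0.1417]), array([0.1139, 0.0152], dtype=float32), 82.7)
cup (array([0.5182, 0.1871]), array([0.0504, 0.0499], dtype=float32), 134.9)
```

Call:
{"fn": "step_arm", "kwargs": {"steps": [[-1.6,-1,3,0,0,0,0.4],[0,0,4,0,0,0,0.4],[0,0,3,0,0,0,0.4],[0,0,2,0,0,0,0.4],[0,0,0.8,0,0,0,0.4],[0,0,0.3,0,0,0,0.4],[0,0,0,0,0,0,0.4],[0,0,0,0,0,0,0.4]]}}

```text
clock: 20.58
tool_pos: [0.4555, 0.3125, -0.0182]
eef_rot: [0.997, 0.075, 0.001, -0.0]
contact_force: [1.2, -0.1, -0.3]
opening: 0.297
finger_force: 0.0
```

Call:
{"fn": "step_arm", "kwargs": {"steps": [[0,0,0,0,0,0,1],[0,0,0,0,0,0,1],[0,0,0,0,0,0,1],[0,0,-0.5,0,0,0,1],[0,0,-1,0,0,0,1],[0,0,-2,0,0,0,1],[0,0,-3,0,0,0,1],[0,0,-3,0,0,0,1]], "force": 15}}

```text
clock: 21.58
tool_pos: [0.4551, 0.3121, 0.0781]
eef_rot: [0.997, 0.075, 0.0, -0.0]
contact_force: [0.2, 0.3, 0.1]
opening: 0.097
finger_force: 15.0
```

Call:
{"fn": "step_arm", "kwargs": {"steps": [[0,0,-2,0,0,-9.8,1],[0,0,0,0,0,-9.8,1],[0,0,0,0,0,-9.8,1],[0,0,0,0,0,-9.8,1],[0,0,0,0,0,-9.8,1],[0,0,0,0,0,-9.8,1],[0,0,0,0,0,-9.8,1],[0,0,0,0,0,-9.8,1]]}}

```text
clock: 22.58
tool_pos: [0.4555, 0.3118, 0.0974]
eef_rot: [0.724, 0.69, 0.001, 0.001]
contact_force: [-0.7, -0.8, -0.4]
opening: 0.102
finger_force: 15.0
```

Call:
{"fn": "step_arm", "kwargs": {"steps": [[0,0,0,0,0,-9.4,1],[0,0,0,0,0,0,1]]}}

```text
clock: 22.82
tool_pos: [0.4554, 0.3118, 0.097]
eef_rot: [0.668, 0.745, 0.0, 0.0]
contact_force: [-0.4, 0.5, -0.5]
opening: 0.106
finger_force: 15.0
```

```bash
python3 -c "
from h import *
go(.425,-.197,.1,96.4);print(r.get_state()['q'].round(2))"
```

```text
t 22.82 pos [0.4554 0.3118 0.097 ] yaw 96.2 tilt [0.07 0.  ] | shift [-50.22  -8.7   -0.3 ] turn -0.2 F [-0.4  0.5 -0.5] open 0.106
[-0.46  0.79 -0.37  1.89  0.52  0.56 -1.07]
```

Call:
{"fn": "step_arm", "kwargs": {"steps": [[-5,-0.85,0,0,0,0,1],[-5,-0.85,0,0,0,0,1],[-5,-0.85,0,0,0,0,1],[-5,-0.85,0,0,0,0,1],[-5,-0.85,0,0,0,0,1],[-5,-0.85,0,0,0,0,1],[-5,-0.85,0,0,0,0,1],[-5,-0.85,0,0,0,0,1]]}}

```text
clock: 23.82
tool_pos: [0.432, -0.0949, 0.0967]
eef_rot: [0.668, 0.744, -0.0, 0.001]
contact_force: [1.4, 0.0, 0.1]
opening: 0.104
finger_force: 15.0
```

Call:
{"fn": "step_arm", "kwargs": {"steps": [[-5,-0.9,0,0,0,0,1],[-5,-1,0,0,0,0,1],[0,0,0,0,0,0,1],[0,0,0,0,0,0,1]]}}

```text
clock: 24.32
tool_pos: [0.4242, -0.1941, 0.0965]
eef_rot: [0.668, 0.745, 0.0, 0.0]
contact_force: [0.7, 0.4, -1.2]
opening: 0.097
finger_force: 15.0
```

Run:
```python
from h import *
go(.425,-.197,.1,96.4);print(r.get_state()['q'].round(2))
s=r.snapshot("wrist"); cv2.imwrite("pics/w7.png",s["pixels"][:,:,::-1])
```

```text
t 24.32 pos [ 0.4242 -0.1941  0.0965] yaw 96.2 tilt [ 0.05 -0.01] | shift [-0.3   0.05 -0.35] turn -0.2 F [ 0.7  0.4 -1.2] open 0.097
[ 0.6   0.74 -0.44  2.13  0.76  0.43 -0.34]
```

View pics/w7.png

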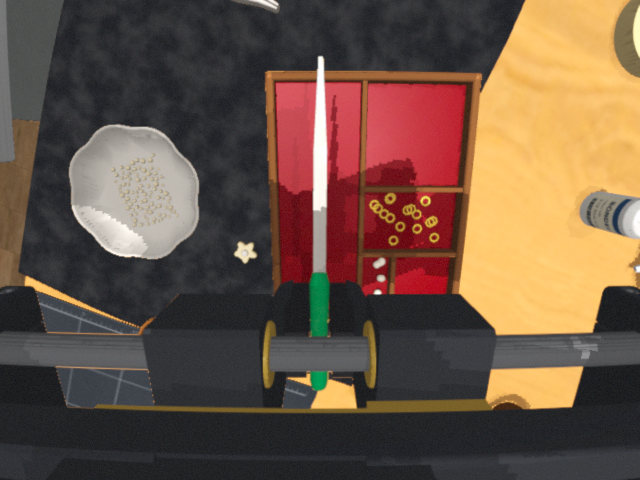

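Wrist view: the file hangs along the red long bay (inner edges at columns 275 and 360), with the tray's far corners at (266,73) and (480,76).

Run:
```python
from h import *
s=r.snapshot("wrist")
c=cast(s,[(275,200),(360,200)],.017); d=c[0]-c[1]; print(np.hypot(*d).round(4))
e=cast(s,[(266,73),(480,76)],.018); d=e[1]-e[0]; a=np.arctan2(d[1],d[0]); print("tray yaw",np.degrees(a).round(2),np.hypot(*d).round(4))
u=np.array([np.cos(a),np.sin(a)]); v=np.array([-u[1],u[0]])
ctr=e.mean(0)-.092*v; print("tray c",ctr.round(4)); m=c.mean(0); tgt=m-v*((m-ctr)@v)-.032*v; print("tgt",tgt.round(4),"alt",(ctr-.038*u-.032*v).round(4), "box",(ctr+.032*u+.05*v).round(4)); go(*tgt,-.006,96.4)
# file tip along tray
f=cast(s,[(321,58)],.115-.01); print("blade tip y rel", ((f[0]-ctr)@v).round(4))
```

```text
0.0622
tray yaw 6.18 0.145
tray c [ 0.4599 -0.1622]
tgt [ 0.4258 -0.1981] alt [ 0.4256 -0.1981] box [ 0.4863 -0.1091]
t 24.43 pos [ 0.4245 -0.1928  0.0964] yaw 96.5 tilt [0.04 0.02] | shift [-0.54  0.07 10.24] turn 0.1 F [ 0.3  0.5 -0.6] open 0.103
blade tip y rel 0.0795
```

Call:
{"fn": "step_arm", "kwargs": {"steps": [[-0.5,0.1,3,0,0,0,1],[0,0,3,0,0,0,1],[0,0,2.5,0,0,0,1],[0,0,1,0,0,0,1],[0,0,0.4,0,0,0,1],[0,0,0.1,0,0,0,1],[0,0,0,0,0,0,1]]}}

```text
clock: 25.3
tool_pos: [0.4259, -0.199, -0.0036]
eef_rot: [0.667, 0.745, 0.0, 0.0]
contact_force: [0.6, -0.6, -0.1]
opening: 0.103
finger_force: 15.0
```

Call:
{"fn": "step_arm", "kwargs": {"steps": [[0,0,0.2,0,0,0,1],[0,0,0,0,0,0,1]]}}

```text
clock: 25.55
tool_pos: [0.4255, -0.1994, -0.0059]
eef_rot: [0.667, 0.745, 0.0, 0.0]
contact_force: [-0.8, -0.3, -0.4]
opening: 0.104
finger_force: 15.0
```

Call:
{"fn": "step_arm", "kwargs": {"steps": [[0,0,0,0,0,0,0.65],[0,0,0,0,0,0,0.65],[0,0,-1,0,0,0,0.65],[0,0,-2,0,0,0,0.65],[0,0,-5,0,0,0,0.4],[0,0,-5,0,0,0,0],[0,0,-4,0,0,10,-0.5],[0,0,0,0,0,10,-1]]}}

```text
clock: 26.55
tool_pos: [0.427, -0.1999, 0.1667]
eef_rot: [0.788, 0.615, 0.002, 0.002]
contact_force: [-0.6, 0.1, -1.0]
opening: 0.604
finger_force: 0.0
```

Run:
```python
from h import *
s=r.snapshot("top")
o=blob(s,(345,250,445,300),lambda h,s,v:(h>45)&(h<85)&(s>100),.02,3); print("handle",o[:3])
x0,y0,x1,y1=262,160,312,210
p=s["pixels"][y0:y1,x0:x1]; hsv=cv2.cvtColor(p,cv2.COLOR_RGB2HSV)
print("box top hsv",hsv[184-y0,287-x0],"side",hsv[196-y0,290-x0],"table",hsv[200-y0,265-x0])
o=blob(s,(262,165,312,210),lambda h,s,v:(v<150)&(v>75)&(s>90)&(s<190),.045,3); print(o[:3],np.ptp(o[3],0))
c=cast(s,[(274.3,174),(297.7,172.3),(299.3,193.3),(276.7,196)],.045);print(c.round(4),c.mean(0).round(4))
# stand edge heights: wrist view corner of black stand
go(.66,.1,.14,0)
```

```text
handle (array([ 0.4221, -0.1929]), array([0.019 , 0.0071], dtype=float32), 89.9)
box top hsv [  9 129 152] side [  1 160  43] table [ 17 133 224]
(array([0.631 , 0.0978]), array([0.065 , 0.0558], dtype=float32), 6.6) [24 28]
[[0.6572 0.1274]
 [0.6611 0.0714]
 [0.6098 0.0674]
 [0.6035 0.1213]] [0.6329 0.0968]
t 26.6 pos [ 0.4262 -0.1998  0.1657] yaw 75.7 tilt [ 0.19 -0.08] | shift [ 23.38 -29.98   2.57] turn 75.7 F [1.1 0.1 0.2] open 0.646
```

Call:
{"fn": "step_arm", "kwargs": {"steps": [[0,0,0,0,0,10,-0.6],[0,0,0,0,0,10,-0.6],[0,0,0,0,0,10,-0.6],[0,0,0,0,0,10,-0.6],[0,0,0,0,0,10,-0.6],[0,0,0,0,0,10,-0.6],[0,0,0,0,0,10.2,-0.6],[3.1,-4.6,0,0,0,0,-0.6]]}}

```text
clock: 27.6
tool_pos: [0.4493, -0.1539, 0.1635]
eef_rot: [0.999, 0.05, -0.002, 0.001]
contact_force: [0.9, -0.6, -0.2]
opening: 0.8
finger_force: 0.0
```

Call:
{"fn": "step_arm", "kwargs": {"steps": [[3.1,-4.6,0,0,0,0,-0.6],[3.1,-4.6,0,0,0,0,-0.6],[3.1,-4.6,0,0,0,0,-0.6],[3.1,-4.6,0,0,0,0,-0.6],[3,-4.6,0,0,0,0,-0.6],[0,0,0,0,0,0,-0.6],[0,0,0,0,0,0,-0.6]]}}

```text
clock: 28.48
tool_pos: [0.5787, 0.0941, 0.1632]
eef_rot: [0.999, 0.055, -0.001, 0.001]
contact_force: [-0.3, 0.1, 0.7]
opening: 0.8
finger_force: 0.0
```

Run:
```python
from h import *
go(.635,.097,.01,5.5)
s=r.snapshot("wrist"); cv2.imwrite("pics/w8.png",s["pixels"][:,:,::-1])
```

```text
t 28.48 pos [0.5787 0.0941 0.1632] yaw 6.3 tilt [-0.13 -0.1 ] | shift [ 5.63  0.25 15.32] turn 0.8 F [-0.3  0.1  0.7] open 0.8
```

View pics/w8.png

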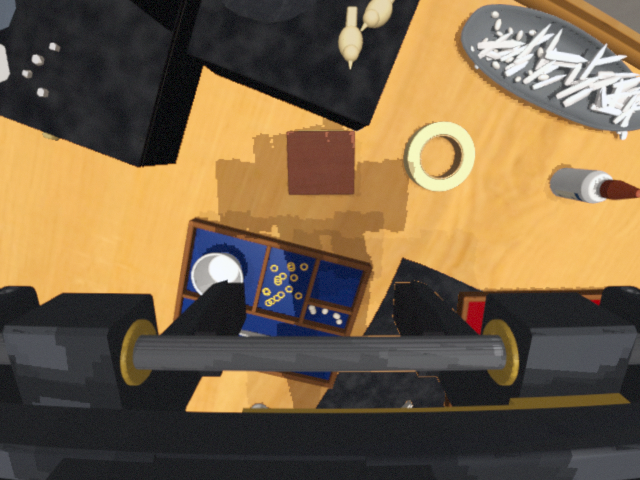

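Wrist view: the box top spans (288–354, 130–195), aligned with the tool. The tape's edge is at column 408 and the stand's corner at (362,130).

Run:
```python
from h import *
s=r.snapshot("wrist"); t=r.snapshot("top")
o=blob(s,(270,110,375,215),lambda h,s,v:(v<130)&(v>30)&(s>110)&(h<12),.045,5); print("box",o[:3],o[3].min(0),o[3].max(0))
c=cast(s,[(288,131),(353.5,130),(354.5,193.5),(289,195)],.045); print(c.round(4),c.mean(0).round(4)); d=c[0]-c[3]; print("yaw",np.degrees(np.arctan2(d[1],d[0])))
for z in (0,.04,.06,.08,.1): print(z,cast(s,[(362,130)],z).round(3),cast(t,[(300,173)],z).round(3))
go(*c.mean(0),.004,6.3)
```

```text
box (array([0.6395, 0.0987]), array([0.0546, 0.051 ], dtype=float32), 96.8) [286 131] [352 194]
[[0.662  0.1265]
 [0.6684 0.074 ]
 [0.6176 0.0664]
 [0.6105 0.1213]] [0.6396 0.097 ]
yaw 5.80045276490733
0 [[0.672 0.062]] [[0.671 0.068]]
0.04 [[0.67  0.067]] [[0.661 0.066]]
0.06 [[0.668 0.069]] [[0.656 0.065]]
0.08 [[0.667 0.071]] [[0.651 0.064]]
0.1 [[0.665 0.074]] [[0.646 0.063]]
t 28.62 pos [0.5791 0.0929 0.1638] yaw 6.1 tilt [-0.07 -0.09] | shift [ 6.06  0.25 15.98] turn -0.2 F [0.5 0.1 0.5] open 0.799
```

Call:
{"fn": "step_arm", "kwargs": {"steps": [[3,0.2,2,0,0,0,-0.6],[3,0,3,0,0,0,-0.6],[0,0,4,0,0,0,-0.6],[0,0,4,0,0,0,-0.6],[0,0,2,0,0,0,-0.6],[0,0,1,0,0,0,-0.6],[0,0,0.3,0,0,0,-0.6],[0,0,0,0,0,0,-0.6]]}}

```text
clock: 29.62
tool_pos: [0.6405, 0.0995, 0.0021]
eef_rot: [0.999, 0.054, 0.001, -0.0]
contact_force: [0.0, 0.5, 0.3]
opening: 0.801
finger_force: 0.0
```

Call:
{"fn": "step_arm", "kwargs": {"steps": [[0,0,0,0,0,0,-0.6],[0,0,0,0,0,0,0],[0,0,0,0,0,0,0],[0,0,0,0,0,0,0],[0,0,-0.5,0,0,0,0],[0,0,-1.5,0,0,0,0],[0,0,-3,0,0,0,0]], "force": 20}}

```text
clock: 30.5
tool_pos: [0.6387, 0.0993, 0.0511]
eef_rot: [0.999, 0.054, -0.001, 0.0]
contact_force: [0.7, -0.4, 0.0]
opening: 0.633
finger_force: 20.0
```

```bash
python3 -c "
from h import *
go(.4853,-.1085,.1,6.2)"
```

```text
t 30.5 pos [0.6387 0.0993 0.0511] yaw 6.2 tilt [-0.13 -0.03] | shift [-17.49  19.    -4.89] turn -0.0 F [ 0.7 -0.4  0. ] open 0.633
```

Call:
{"fn": "step_arm", "kwargs": {"steps": [[-1.5,1,-2,0,0,0,0],[-3,3.6,0,0,0,0,0],[-3.5,3.8,0,0,0,0,0],[-3.5,3.8,0,0,0,0,0],[-3.5,3.8,0,0,0,0,0],[-2.5,3,0,0,0,0,0],[0,0,0,0,0,0,0],[0,0,0,0,0,0,0]]}}

```text
clock: 31.5
tool_pos: [0.4873, -0.1076, 0.0717]
eef_rot: [0.999, 0.054, 0.001, -0.0]
contact_force: [0.9, 1.2, -0.8]
opening: 0.634
finger_force: 20.0
```

Run:
```python
from h import *
go(.4853,-.1085,.007,6.2)
s=r.snapshot("wrist"); cv2.imwrite("pics/w9.png",s["pixels"][:,:,::-1])
```

```text
t 31.5 pos [ 0.4873 -0.1076  0.0717] yaw 6.2 tilt [0.14 0.03] | shift [-0.21  0.06  6.47] turn -0.0 F [ 0.9  1.2 -0.8] open 0.634
```

View pics/w9.png

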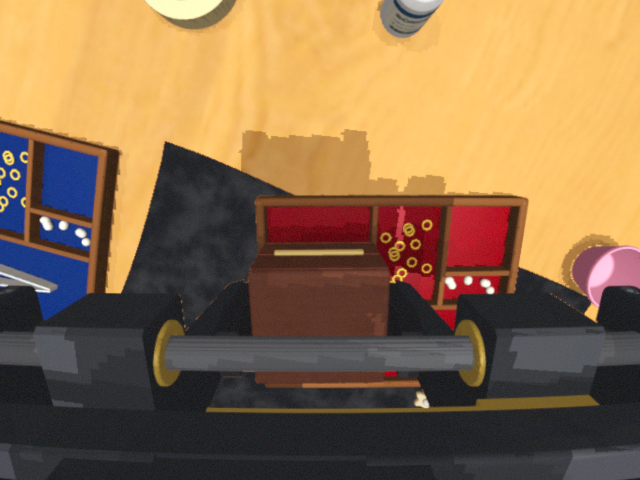

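Run:
```python
from h import *
s=r.snapshot("wrist")
c=cast(s,[(257,199),(527,199)],.018); d=c[0]-c[1]; a=np.arctan2(d[1],d[0])-np.pi/2; u=np.array([np.cos(a),np.sin(a)]); v=np.array([-u[1],u[0]])
ctr=c.mean(0)-.074*u; print(np.degrees(a),np.hypot(*d),ctr,ctr+.032*u+.05*v)
go(.4858,-.109,.007,6.2)
```

```text
6.442508120047289 0.17947689180782475 [ 0.4597976 -0.1603744] [ 0.48598521 -0.10709955]
t 31.6 pos [ 0.4874 -0.1068  0.0714] yaw 6.3 tilt [0.11 0.04] | shift [-0.19  0.2   6.44] turn 0.1 F [-0.3  1.1 -1.1] open 0.633
```

Call:
{"fn": "step_arm", "kwargs": {"steps": [[-0.1,0.1,2,0,0,0,0],[0,0,2,0,0,0,0],[0,0,1.5,0,0,0,0],[0,0,0.6,0,0,0,0],[0,0,0.2,0,0,0,0],[0,0,0,0,0,0,0],[0,0,0,0,0,0,0]]}}

```text
clock: 32.48
tool_pos: [0.4855, -0.1095, 0.0085]
eef_rot: [0.999, 0.054, 0.0, 0.0]
contact_force: [-0.1, -0.5, -0.2]
opening: 0.636
finger_force: 20.0
```

Call:
{"fn": "step_arm", "kwargs": {"steps": [[0,0,0.1,0,0,0,0],[0,0,0.1,0,0,0,0],[0,0,0,0,0,0,0]]}}

```text
clock: 32.85
tool_pos: [0.4854, -0.1095, 0.0073]
eef_rot: [0.999, 0.054, 0.001, 0.0]
contact_force: [-1.4, 0.4, 13.2]
opening: 0.636
finger_force: 20.0
```

Call:
{"fn": "step_arm", "kwargs": {"steps": [[0,0,0,0,0,0,-0.5],[0,0,0,0,0,0,-0.5],[0,0,0,0,0,0,-0.5],[0,0,-2,0,0,0,-0.5],[0,0,-4,0,0,0,-0.5],[0,0,-5,0,0,0,-0.3],[0,0,-5,0,0,7.5,0],[2.5,0,0,0,0,7.5,0]]}}

```text
clock: 33.85
tool_pos: [0.5109, -0.1106, 0.1696]
eef_rot: [0.997, -0.08, 0.002, 0.0]
contact_force: [1.2, -0.3, -0.9]
opening: 0.503
finger_force: 0.0
```

Call:
{"fn": "step_arm", "kwargs": {"steps": [[3,1.1,0,0,0,0,0],[3,1.1,0,0,0,0,0],[0,0,0,0,0,0,0],[0,0,0,0,0,0,0]]}}

```text
clock: 34.35
tool_pos: [0.5649, -0.1404, 0.1655]
eef_rot: [0.997, -0.077, -0.001, -0.0]
contact_force: [-0.1, -0.5, -0.2]
opening: 0.501
finger_force: 0.0
```

Run:
```python
from h import *
go(.644,-.144,.007,-8.8)
s=r.snapshot("wrist"); cv2.imwrite("pics/w10.png",s["pixels"][:,:,::-1])
```

```text
t 34.35 pos [ 0.5649 -0.1404  0.1655] yaw -8.8 tilt [-0.12  0.03] | shift [ 7.88 -0.86 15.85] turn -0.0 F [-0.1 -0.5 -0.2] open 0.501
```

View pics/w10.png

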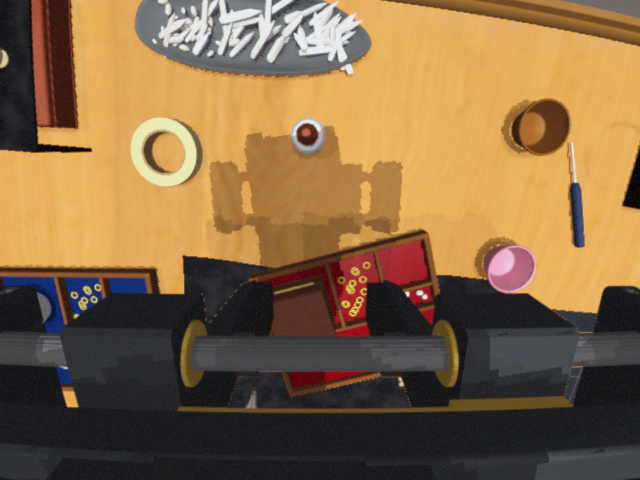

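Wrist view: the bottle is seen from above at (308,136), the ring box stands in the red bay (300,305), and the blue tray is at left.

Run:
```python
from h import *
s=r.snapshot("wrist")
b=cast(s,[(308,136)],.057)[0]; print(b)
o=blob(s,(285,112,332,160),lambda h,s,v:(s<80)&(v>90),.057,9); print(o[:3],o[3].min(0),o[3].max(0))
go(*b,.015,-8.8)
```

```text
[ 0.6471403  -0.14430043]
(array([ 0.6477, -0.1444]), array([0.0271, 0.0266], dtype=float32), 171.1) [291 117] [325 153]
t 34.45 pos [ 0.5649 -0.1402  0.1658] yaw -8.8 tilt [-0.09  0.03] | shift [ 8.19 -0.85 15.08] turn 0.0 F [ 0.3 -0.7  0.4] open 0.498
```

Call:
{"fn": "step_arm", "kwargs": {"steps": [[4.1,-0.4,0,0,0,0,-0.1],[4.1,-0.4,0,0,0,0,-0.1],[0,0,3,0,0,0,-0.1],[0,0,4,0,0,0,-0.1],[0,0,4,0,0,0,-0.1],[0,0,3,0,0,0,-0.1],[0,0,1.1,0,0,0,-0.1],[0,0,0.3,0,0,0,-0.1]]}}

```text
clock: 35.45
tool_pos: [0.6481, -0.1453, 0.0121]
eef_rot: [0.997, -0.077, -0.0, -0.0]
contact_force: [0.1, -0.1, 0.6]
opening: 0.551
finger_force: 0.0
```

Call:
{"fn": "step_arm", "kwargs": {"steps": [[0,0,0,0,0,0,-0.1],[0,0,0,0,0,0,0.6],[0,0,0,0,0,0,0.6],[0,0,0,0,0,0,0.6],[0,0,0,0,0,0,0.6]], "force": 15}}

```text
clock: 36.08
tool_pos: [0.6489, -0.1456, 0.0127]
eef_rot: [0.997, -0.077, 0.001, 0.0]
contact_force: [0.5, 0.5, 4.0]
opening: 0.325
finger_force: 14.8
```

Run:
```python
from h import *
a=np.radians(-8.8); u=np.array([np.cos(a),np.sin(a)]); v=np.array([-u[1],u[0]]); t=np.array([.4855,.1377])+.045*u-.063*v; print(t)
go(*t,.08,-8.8)
```

```text
[0.52033217 0.06855725]
t 36.08 pos [ 0.6489 -0.1456  0.0127] yaw -8.8 tilt [ 0.07 -0.01] | shift [-15.98 -19.2   -6.73] turn -0.0 F [0.5 0.5 4. ] open 0.325
```

Call:
{"fn": "step_arm", "kwargs": {"steps": [[0,0,-1,0,0,0,0.6],[0,0,-2,0,0,0,0.6],[0,0,-2,0,0,0,0.6],[-4,-4.8,0,0,0,0,0.6],[-4,-4.8,0,0,0,0,0.6],[-4,-4.8,0,0,0,0,0.6],[-3,-3.6,0,0,0,0,0.6],[0,0,0,0,0,0,0.6]]}}

```text
clock: 37.08
tool_pos: [0.5261, 0.0604, 0.0633]
eef_rot: [0.997, -0.073, -0.0, -0.001]
contact_force: [0.3, -0.7, -1.4]
opening: 0.321
finger_force: 14.8
```

Run:
```python
from h import *
go(.5203,.0686,.019,-8.8)
s=r.snapshot("wrist"); cv2.imwrite("pics/w11.png",s["pixels"][:,:,::-1])
```

```text
t 37.08 pos [0.5261 0.0604 0.0633] yaw -8.4 tilt [-0.04  0.17] | shift [-0.7  -0.72  4.43] turn 0.4 F [ 0.3 -0.7 -1.4] open 0.321
```

View pics/w11.png

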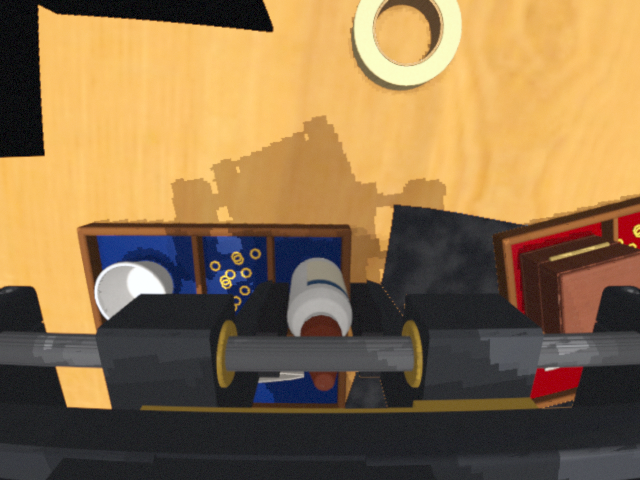

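That was picture 15, one over the 14 limit, so from here I'll use numbers only. It shows the bottle upright over its cell, with the tray's far corners at (80,226) and (350,228).

Run:
```python
from h import *
s=r.snapshot("wrist")
c=cast(s,[(80,227),(350,228)],.018); d=c[0]-c[1]; a=np.arctan2(d[1],d[0])-np.pi/2; u=np.array([np.cos(a),np.sin(a)]); v=np.array([-u[1],u[0]])
ctr=c.mean(0)-.074*u; t=ctr+.045*u-.063*v; print(np.degrees(a),np.hypot(*d),ctr,t, "from right corner",c[1]+(.045-.074)*u+(.092-.063)*v)
go(.5205,.069,.019,-8.8)
```

```text
-8.93801930683589 0.17817963526300712 [0.48807711 0.133881  ] [0.52274262 0.06465454] from right corner [0.52319476 0.06752939]
t 37.17 pos [0.5287 0.0554 0.0631] yaw -8.8 tilt [ 0.12 -0.01] | shift [-1.02 -1.21  4.41] turn 0.0 F [ 1.4 -1.5 -1. ] open 0.325
```

Call:
{"fn": "step_arm", "kwargs": {"steps": [[-0.9,-1.1,0,0,0,0,0.6],[0,0,0,0,0,0,0.6],[0,0,2,0,0,0,0.6],[0,0,1.3,0,0,0,0.6],[0,0,0.6,0,0,0,0.6],[0,0,0.2,0,0,0,0.6],[0,0,0,0,0,0,0.6]]}}

```text
clock: 38.05
tool_pos: [0.5207, 0.0675, 0.0211]
eef_rot: [0.997, -0.077, 0.0, 0.0]
contact_force: [-0.2, -0.4, -0.4]
opening: 0.323
finger_force: 14.8
```

Call:
{"fn": "step_arm", "kwargs": {"steps": [[0,0,0.1,0,0,0,0.6],[0,0,0.1,0,0,0,0.6],[0,0,0,0,0,0,0.6]]}}

```text
clock: 38.42
tool_pos: [0.5206, 0.0676, 0.0191]
eef_rot: [0.997, -0.077, 0.0, 0.0]
contact_force: [-0.7, 0.8, -0.9]
opening: 0.322
finger_force: 14.8
```

Call:
{"fn": "step_arm", "kwargs": {"steps": [[0,0,0.1,0,0,0,0.6],[0,0,0,0,0,0,0.6]]}}

```text
clock: 38.67
tool_pos: [0.5209, 0.0678, 0.0185]
eef_rot: [0.997, -0.077, 0.0, -0.0]
contact_force: [-0.2, 0.4, 4.2]
opening: 0.325
finger_force: 14.8
```

Contact with the floor. I'll release and rise straight up past the cap, then move away.

Call:
{"fn": "step_arm", "kwargs": {"steps": [[0,0,0,0,0,0,0.1],[0,0,0,0,0,0,0],[0,0,0,0,0,0,0],[0,0,-2,0,0,0,0],[0,0,-4,0,0,0,0],[0,0,-5,0,0,0,0],[0,0,-5,0,0,0,0],[0,0,0,0,0,0,0]]}}

```text
clock: 39.67
tool_pos: [0.5231, 0.0679, 0.1814]
eef_rot: [0.997, -0.077, 0.004, -0.001]
contact_force: [1.1, -0.8, 0.1]
opening: 0.502
finger_force: 0.0
```

Call:
{"fn": "step_arm", "kwargs": {"steps": [[0,6,0,0,0,0,0],[0,6,0,0,0,0,0],[0,6,0,0,0,0,0],[0,6,0,0,0,0,0],[0,6,0,0,0,0,0],[0,6,0,0,0,0,0],[0,6,0,0,0,0,0],[0,0,0,0,0,0,0]]}}

```text
clock: 40.67
tool_pos: [0.4524, -0.3537, 0.1765]
eef_rot: [0.997, -0.082, -0.001, 0.001]
contact_force: [-0.1, 0.2, -0.7]
opening: 0.503
finger_force: 0.0
```

Run:
```python
from h import *
s=r.snapshot("top"); go(.5,-.4,.2)
def loc(p,c,a):
    return (R.from_euler('z',-a,degrees=True).as_matrix()[:2,:2]@(np.array(p)-c)*1000).round(1)
Bc=(np.array([.4816,.1398]),-8.8); Rc=(np.array([.4558,-.16]),6.3)
def rep(n,b,f,z,cl,T):
    o=blob(s,b,f,z,cl); print(n,"tray mm",loc(o[0],*T),"size",o[1],"yaw",o[2])
white=lambda h,s,v:(s<60)&(v>90)
rep("cup",(225,210,275,262),white,.033,5,Bc)
rep("tweez",(225,250,310,290),lambda h,s,v:(s<90)&(v>110),.02,3,Bc)
rep("bottle",(288,220,318,258),lambda h,s,v:(s<80)&(v>120),.05,5,Bc)
rep("cap",(285,215,320,258),lambda h,s,v:((h<8)|(h>172))&(s>110)&(v<140),.09,3,Bc)
rep("handle",(345,250,445,300),lambda h,s,v:(h>45)&(h<85)&(s>100),.02,3,Rc)
rep("blade",(350,255,430,300),lambda h,s,v:(s<70)&(v>90),.018,3,Rc)
rep("boxtop",(345,225,400,270),lambda h,s,v:(s<145)&(s>90)&(h<15)&(v>90),.051,5,Rc)
```

```text
t 40.73 pos [ 0.4539 -0.3497  0.1765] yaw -9.1 tilt [-0.13  0.02] | shift [ 5.35  4.24 -2.35] turn 0.0 F [ 1.2  1.9 -0.4] open 0.497
cup tray mm [28.9 52.3] size [0.0504 0.0499] yaw 134.9
tweez tray mm [-35.8  -3.5] size [0.1142 0.0152] yaw 82.7
bottle tray mm [ 22.4 -67.3] size [0.0737 0.0471] yaw 0.3
cap tray mm [ 42.4 -66.1] size [0.0116 0.0092] yaw 179.8
handle tray mm [-37.1 -50.4] size [0.058  0.0076] yaw 96.3
blade tray mm [-37.3  23.5] size [0.0864 0.0071] yaw 97.0
boxtop tray mm [25.  40.9] size [0.1007 0.0966] yaw 89.9
```

Run:
```python
from h import *
s=r.snapshot("top"); hsv=cv2.cvtColor(s["pixels"],cv2.COLOR_RGB2HSV)
print("felt",hsv[282,395],"box",hsv[245,375])
o=blob(s,(348,222,398,265),lambda h,s,v:(h>5)&(h<14)&(s<150)&(v>100),.051,3)
p=R.from_euler('z',-6.3,degrees=True).as_matrix()[:2,:2]@(o[0]-np.array([.4558,-.16])); print((p*1000).round(1),o[1],o[2])
o=blob(s,(312,160,350,198),lambda h,s,v:(s<110)&(v>150),.018,3); print("tape",o[0])
```

```text
felt [  0 138 188] box [  8 128 155]
[33.8 34.2] [0.0838 0.0705] 92.5
tape [ 0.6534 -0.0097]
```

Run:
```python
from h import *
s=r.snapshot("top"); hsv=cv2.cvtColor(s["pixels"],cv2.COLOR_RGB2HSV).astype(int)
m=((hsv[...,0]>4)&(hsv[...,0]<14)&(hsv[...,1]<160)&(hsv[...,2]>90)).astype(np.uint8)[222:265,348:398]
m=cv2.morphologyEx(m,cv2.MORPH_OPEN,np.ones((7,7)))
ys,xs=np.nonzero(m); c=np.array([[xs.min()+xs.max(),ys.min()+ys.max()]])/2+[348,222]; print(np.ptp(xs),np.ptp(ys))
p=R.from_euler('z',-6.3,degrees=True).as_matrix()[:2,:2]@(cast(s,c,.051)[0]-np.array([.4558,-.16])); print((p*1000).round(1))
```

```text
23 22
[29.2 47.7]
```

Everything checks out within tolerance, so I'm handing in.

```bash
python3 -c "
from h import *
print(r.finish_job())"
```

```text
the job is handed in; nothing more can be done
None
```

I set all five things down in their compartments and handed the job in at about 41 s of the 138 s. My last top-camera measurements put every item inside the position limits, but I got no verdict back, and I viewed 15 pictures, one over the 14 limit.

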